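# Snap the cap onto the open amber vial and keep it pressed home

### The job

Close the open amber vial in the wooden rack: pick up the loose white snap cap from the shelf, set it on the vial's neck and press straight down past the click until the cap sits fully home on the vial's shoulder. Finish while still holding the cap and pressing it down firmly, without letting go, and leave the other things on the shelf where they are.

Things in the scene. Friction and masses are not known exactly. Their poses are not given: they have to be found in the camera images.
- cap_center (a point): centre of the loose white ribbed snap cap, 42 mm across, 30 mm high, about 25 g, standing open side down on the shelf. The point is on its axis, 15 mm above its lower rim and 15 mm below its flat top; z up. Bore 33 mm wide, 25 mm deep, with a rounded lip 28 mm across inside the lower rim.
- cap: the same snap cap; origin at the centre of its lower rim, 15 mm below cap_center.
- vial_mouth (a point): centre of the top of the open vial's neck, z up, about 86 mm above the shelf. The neck is 20 mm long and 25.6 mm across, tapering over its top 8 mm to 17 mm; the flat shoulder, 39 mm across, lies 20 mm under this point. Four sprung nubs stand out round the neck, centred 12 mm below this point.
- vial: the open amber vial, fixed in one bay of the rack; origin under its centre, 6 mm above the shelf. A cap lowered on its axis meets the nubs with cap_center about 6 mm above vial_mouth; the push needed rises to some 8 to 16 N, then drops (click) near 1 mm above, and the nubs pull it on down; home, where it stops dead, cap_center is 5 mm below vial_mouth.
- closed_vial: an equal vial in the other bay, already capped, 90 mm tall, fixed, 88 mm from the open one, centre to centre; origin at the centre of its underside.
- rack: light wooden rack, fixed, 75 x 185 mm and 28 mm high, holding both vials side by side along its y axis; origin at the centre of its underside.
- glass_dish: round glass dish, 110 mm wide, 35 mm high, to be left alone; origin under its centre.
- pill_tin: round steel pill tin, 66 mm wide, 22 mm high, to be left alone; origin under its centre.
- jar_lid: flat steel jar lid, 68 mm wide, 13 mm high, to be left alone; origin under its centre.
- thermometer: blue digital thermometer on a foot, 75 mm wide, 105 mm high, to be left alone; origin under its case.
- spoon_rest: wooden spoon rest, 75 x 200 mm, up to 21 mm high, to be left alone; origin under its centre.
- spoon: wooden spoon lying on the shelf, to be left alone.
- vial_shoulder: body of the open vial, 39 mm across and 60 mm tall, whose flat top is the shoulder that the cap's rim sits on; origin at the centre of its underside.
Things that resemble listed ones, but are neither listed nor needed, are in the scene too. Leave any green or purple look-alike of the cap alone.

How it is judged:
By the outcome, as a careful person would: the job done as asked, in the order asked, and still so for the second after the job is handed in, while the arm keeps its last pose, push and grip.
It also fails if it takes over 45 s, if anything falls off the work surface, if the arm or the gripper's body presses on something with over 40 N, if the wrist force passes 120 N, or if a joint passes its speed limit or range.

### The arm

A 6-joint arm with a two-finger parallel gripper is mounted at the origin on the work surface. World frame = base frame: x ahead of the robot, y to its left, z up, the work surface at z = 0. Lengths are in m, angles in rad, forces in N, time in s.
With the tool pointing down it reaches from about 0.425 to 0.95 m from the base axis. Payload 3.5 kg.
Tool frame: the origin (TCP) lies midway between the tips of the shut fingers; the grasp point (between the pads) lies 19 mm behind it; z points along the fingers, y is the line along which they close (so a half turn about z gives the same grasp; the last joint's range is limited). The gripper opens to 85 mm and grips with 20 to 120 N. Pads are 22 mm wide; open, the fingers measure 114 mm over their backs; the gripper's body (76 mm by 85 mm) begins 54 mm behind the grasp point. The pads swing forward as they close: fully open they stand 13 mm farther back than shut.
Start: joints at [-1.389, 0.286, 1.577, -0, 1.279, -0.15], TCP at [0.22, -0.638, 0.231] pointing down, gripper open.
Joint ranges: [-2.77, 2.77], [-0.9, 2.22], [0.21, 2.48], [-1.53, 4.67], [0.24, 2.81], [-2.84, 2.84]. Speed limits (rad/s): [2.79, 2.79, 3.14, 3.14, 3.14, 3.14].

### API

Orientations are given as a unit quaternion [x, y, z, w].
In Python, from plant import ctrl gives the robot as it stands.
- The arm moves only by the tool arm_command, never from a script. Its argument "steps" is one flat list of numbers, 5 for each row, row after row: the opening in per cent of the stroke, from 0 (shut) to 100 (fully open), then the shift along the tool's x, y, z each as a share of 25 mm, from -1 to 1, then the turn about the tool's z as a share of 0.1 rad, from -1 to 1. In form: [grip, tx, ty, tz, spin, grip, tx, ty, tz, spin, ...]. A call has 1 to 8 rows; each row shifts and turns the commanded pose from where the row before left it, along the tool's axes as they then stand; what a row does not reach is not made up. A row lasts 1/12 s, in which the tool goes at most 41.7 mm and 7.16 degrees, less where a joint would pass 70% of its speed; a pose out of reach is approached as far as the arm can. A call with a number of a shift or a turn outside -1 to 1 is refused whole. A call with a gripper value outside its range is refused whole. The fingers move at their own pace and stop on an object; "squeeze" is the grip in N (left out, the last holds). Time passes only in rows, so rows that do not move let the fingers close. It gives the time, the measured TCP pose, the force, the opening and the grip force at its end, in the units of the state.
- ctrl.get_state(): the state, without advancing time (a new reading comes with each control period).
- ctrl.read_camera(name): name is "scene" or "side" or "wrist"; returns the picture (480x640x3 uint8, red, green, blue); there is no depth.
- ctrl.camera_model(name): a dict with "intrinsics" (3x3 intrinsics, pixels), "rvec" (rotation vector, rad) and "tvec" (3), from world to camera coordinates, as OpenCV has them. Camera axes: x right, y down, z forward; pixel columns grow to the right and rows downward; lengths in m; the calibration is good to about 2 mm. The wrist camera is an equidistant fisheye: a pixel r from the principal point sees the ray r / f radians off the axis. A picture is of the moment at which its call begins: read the wrist's pose just before it. camera_model takes no time and is no camera call; for the wrist camera it gives the pose at the moment of the call.
- ctrl.sign_off(): hands the job in; it is judged then, once.
The state is a dict: "time": time; "qpos": joint angles; "dq": joint speeds; "joint_efforts": joint torques, N m; "eef_pos": TCP position; "tcp_rot": TCP orientation; "contact_force": force on the tool from outside, world axes, zero at the start; "wrist_torque": the same for the moment, N m; "opening": opening from 0.0 (shut) to 1.0 (fully open); "finger_force": force on a finger pad.
Only numpy, scipy, OpenCV 4.12 (cv2) and the standard library are available. Lean on these libraries where they do the work, as an engineer would, in place of code of your own. Each camera call takes 0.05 s, during which the arm holds its last target. There are 200 camera calls.

## Working session

There is one attempt and no reset: what is moved stays moved. The work goes in short steps, Python scripts to look and compute and a tool call to move; the robot and the scene stay as the last step left them, time stands still between calls to the robot, and variables do not carry over. Pictures are saved under pics/ and viewed, at most 10 in all, crops included, and the job is handed in when it is done.

Besides the shell and the picture viewer there is one more tool, called after ">>>" as name(argument=value, ...) on one line, values as JSON. arm_command: Moves the arm, as the interface text tells. Its arguments: {"type":"object","properties":{"steps":{"type":"array","items":{"type":"number"}},"squeeze":{"type":"number"}},"required":["steps"]}

```bash
mkdir -p pics
cat > h.py <<'E'
import numpy as np,cv2
from plant import ctrl
from scipy.spatial.transform import Rotation as R
def snap(n):
    m=ctrl.camera_model(n); im=ctrl.read_camera(n)[:,:,::-1].copy(); return im,m
def ray(m,u,v,fish=False):
    K=np.array(m["intrinsics"]); Rm=cv2.Rodrigues(np.array(m["rvec"],float))[0]; t=np.array(m["tvec"],float).ravel()
    x=np.array([(u-K[0,2])/K[0,0],(v-K[1,2])/K[1,1]])
    if fish:
        r=np.linalg.norm(x); d=np.array([*(x/r*np.sin(r) if r>1e-9 else x),np.cos(r)])
    else: d=np.array([*x,1.])
    return -Rm.T@t, Rm.T@(d/np.linalg.norm(d))
def onz(m,u,v,z,fish=False):
    o,d=ray(m,u,v,fish); return o+d*(z-o[2])/d[2]
E
python3 - <<'E'
from h import *
a,m=snap("scene");b,n=snap("side");w,k=snap("wrist")
for x,y in(("scene",a),("side",b),("wrist",w)): cv2.imwrite(f"pics/{x}0.png",y)
for q in(m,n,k): 
    print(np.round(q["intrinsics"],1).tolist(), ray(q,320,240)[0].round(3),ray(q,320,240)[1].round(3))
print(ctrl.get_state())
E
```

```text
[[597.6, 0.0, 321.9], [0.0, 597.6, 238.0], [0.0, 0.0, 1.0]] [1.262 0.254 1.175] [-0.53  -0.17  -0.831]
[[512.8, 0.0, 306.5], [0.0, 512.8, 229.7], [0.0, 0.0, 1.0]] [ 0.517 -0.633  0.792] [ 0.066  0.658 -0.751]
[[371.6, 0.0, 318.0], [0.0, 371.6, 239.2], [0.0, 0.0, 1.0]] [ 0.286 -0.615  0.374] [-0.263 -0.094 -0.96 ]
{'time': 0.15, 'qpos': array([-1.38899497e+00,  2.87016969e-01,  1.57782860e+00,  4.59506470e-05,
        1.27858602e+00, -1.50020176e-01]), 'dq': array([ 0.00126547, -0.00381087, -0.00304282, -0.00197458, -0.00026956,
        0.00139627]), 'joint_efforts': array([ 1.03365608e-03, -4.06604218e+01, -2.93141520e+01, -1.83491334e-04,
        3.93528171e-03, -7.35899278e-06]), 'eef_pos': array([ 0.21982595, -0.63767248,  0.23023495]), 'tcp_rot': array([ 9.86269030e-01,  1.65144042e-01,  7.38223318e-06, -9.19701947e-04]), 'contact_force': array([-0.06138702, -0.18987449, -0.45837922]), 'wrist_torque': array([-0.0458838 ,  0.01858187,  0.01671029]), 'finger_force': 0.0, 'opening': 0.9976487700075262}
```

View pics/scene0.png

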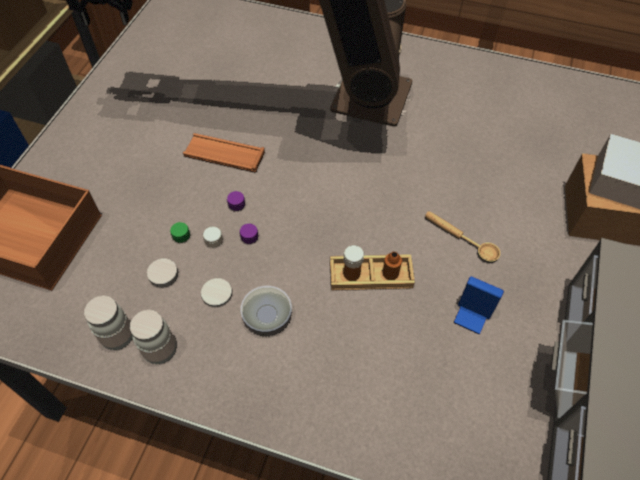

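View pics/side0.png

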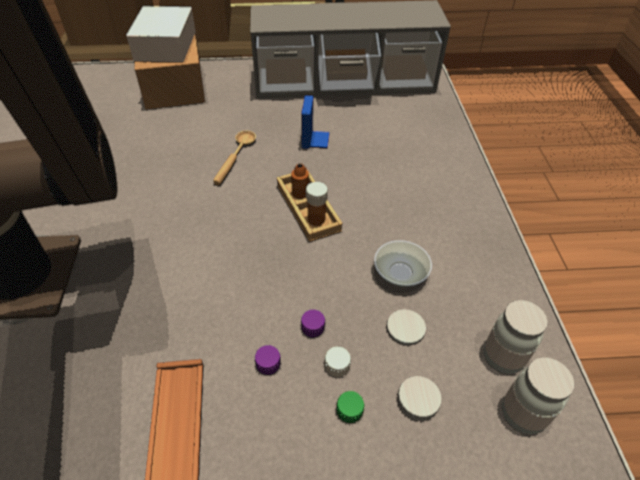

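The scene view shows the loose white cap at (212,237), with a green one at (180,232) and purple ones at (236,200) and (249,233). The flat pale discs at (162,272) and (217,292) are the tin and the lid. The white top at (353,258) is the closed vial's cap, and the open vial's neck is at (393,258). In the side view the white cap is at (338,361) and the open neck at (300,170). The cap I want is the small, tall white one, so I'll confirm it in a crop and measure it.

```bash
cat > m1.py <<'E'
from h import *
def blob(im,u,v,f,r=18):
    hsv=cv2.cvtColor(im,cv2.COLOR_BGR2HSV).astype(int); mk=f(hsv).astype(np.uint8)
    n,l,s,c=cv2.connectedComponentsWithStats(mk); 
    i=min((i for i in range(1,n) if s[i,4]>30),key=lambda i:np.hypot(*(c[i]-[u,v]))); return c[i],s[i]
if __name__=="__main__":
    P={}
    S=cv2.imread("pics/scene0.png");D=cv2.imread("pics/side0.png")
    ms=ctrl.camera_model("scene");md=ctrl.camera_model("side")
    white=lambda h:(h[...,1]<45)&(h[...,2]>150)
    amber=lambda h:(h[...,1]>150)&(h[...,2]<190)&(h[...,0]<14)
    for nm,f,pa,pb in(("cap",white,(212,237),(338,361)),("closed",white,(353,258),(317,193)),("vial",amber,(393,262),(300,185))):
        a,sa=blob(S,*pa,f);b,sb=blob(D,*pb,f)
        o,d=ray(ms,*a);p,e=ray(md,*b)
        t=np.linalg.lstsq(np.c_[d,-e],p-o,rcond=None)[0]
        x,y=o+d*t[0],p+e*t[1]
        print(nm,a.round(1),sa,b.round(1),sb,((x+y)/2).round(4),"gap",np.linalg.norm(x-y).round(4))
    c1=cv2.resize(S[190:270,150:280],None,fx=3,fy=3,interpolation=2);c2=cv2.resize(D[300:430,250:380],(390,390),interpolation=2)
    c3=cv2.resize(S[235:300,320:425],(390,240),interpolation=2);c4=cv2.resize(D[150:245,260:355],(390,340),interpolation=2)
    O=np.zeros((590,790,3),np.uint8);O[:240,:390]=c1;O[:340,395:785]=c4;O[245:485,:390]=c3[:240];O[345:590,395:785]=cv2.resize(D[300:430,250:380],(390,245))
    cv2.imwrite("pics/crop1.png",O)
E
python3 m1.py
```

```text
cap [211.4 232.7] [201 225  25  17 264] [337.6 357. ] [325 346  26  23 485] [ 0.5934 -0.2238  0.0321] gap 0.0018
closed [364.6 241.7] [340 215  60  47 681] [317.  188.3] [307 181  21  15 246] [0.5701 0.121  0.1037] gap 0.0324
vial [391.8 265.3] [383 253  20  26 327] [299.3 180.5] [291 166  18  32 366] [0.5522 0.1959 0.0428] gap 0.0038
```

View pics/crop1.png

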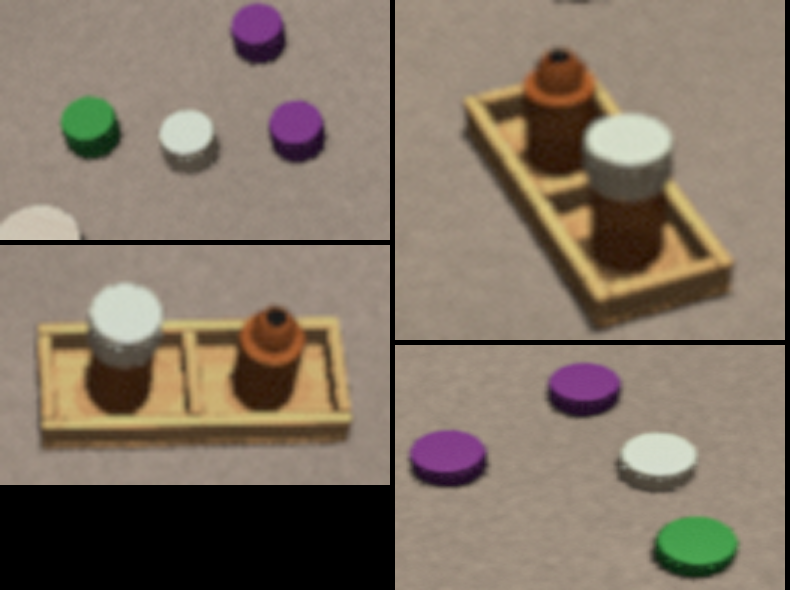

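The crop confirms it: one white ribbed cap, flanked by the green and purple look-alikes. The open vial's dark mouth is at about (394,254.5) in the scene view and (300,165.4) in the side view. Next I'll get the neighbours' positions and the mouth.

```bash
cat > m2.py <<'E'
from m1 import *
S=cv2.imread("pics/scene0.png");D=cv2.imread("pics/side0.png")
ms=ctrl.camera_model("scene");md=ctrl.camera_model("side")
def tri(a,b):
    o,d=ray(ms,*a);p,e=ray(md,*b);t=np.linalg.lstsq(np.c_[d,-e],p-o,rcond=None)[0]
    x,y=o+d*t[0],p+e*t[1]; return (x+y)/2,np.linalg.norm(x-y)
def dark(im,u,v):
    g=im[v-6:v+7,u-6:u+7].max(2).astype(float);w=np.clip(60-g,0,None);yy,xx=np.mgrid[-6:7,-6:7];return u+(w*xx).sum()/w.sum(),v+(w*yy).sum()/w.sum()
a,b=dark(S,394,254),dark(D,300,166);print("mouth",a,b,tri(a,b),onz(ms,*a,.086),onz(md,*b,.086))
for nm,f,pa,pb in(("green",lambda h:(abs(h[...,0]-62)<12)&(h[...,1]>120)&(h[...,2]>85),(180,232),(350,406)),("pu1",lambda h:(abs(h[...,0]-148)<12)&(h[...,1]>100)&(h[...,2]>85),(236,200),(268,359)),("pu2",lambda h:(abs(h[...,0]-148)<12)&(h[...,1]>100)&(h[...,2]>85),(249,233),(313,323))):
    a,_=blob(S,*pa,f);b,_=blob(D,*pb,f);print(nm,tri(a,b))
for p in((331,264),(331,256),(414,283),(331,288)): print(onz(ms,*p,.028))
w=ctrl.camera_model("wrist");s=ctrl.get_state();Q=R.from_quat(s["tcp_rot"]);print(Q.as_matrix().round(3))
E
python3 m2.py
```

```text
mouth (np.float64(393.9923076923077), np.float64(254.1346153846154)) (np.float64(299.31468531468533), np.float64(165.4825174825175)) (array([0.5518113 , 0.19525009, 0.08661001]), np.float64(0.001774042958104094)) [0.5523666  0.19485344 0.086     ] [0.55118303 0.19684809 0.086     ]
green (array([ 0.6054026 , -0.30191669,  0.02581923]), np.float64(0.002049080610488459))
pu1 (array([ 0.47783366, -0.21341183,  0.02713236]), np.float64(0.0018711088825691712))
pu2 (array([ 0.5578659 , -0.14709824,  0.02728971]), np.float64(0.002035784866419641))
[0.58498756 0.06368356 0.028     ]
[0.56473008 0.05722977 0.028     ]
[0.57384022 0.25226416 0.028     ]
[0.64368366 0.08238346 0.028     ]
[[ 0.945  0.326 -0.   ]
 [ 0.326 -0.945  0.002]
 [ 0.    -0.002 -1.   ]]
```

Cap is at about (0.593,-0.224) and the mouth at about (0.552,0.195,0.0866), consistent with the given heights. The neighbours lie about 80 mm away along ±y, so I'll close the fingers along the rack's short axis (tool y at 20°), which suits both places. I'll spin first.

>>> arm_command(steps=[100,0,0,0,-1,100,0,0,0,-1,100,0,0,0,-1,100,0,0,0,-1,100,0,0,0,-1,100,0,0,0,-1,100,0,0,0,-1,100,0,0,0,-1], squeeze=80)

```text
time: 0.82
eef_pos: [0.2198, -0.6379, 0.2307]
tcp_rot: [0.843, 0.538, 0.0, -0.0]
contact_force: [0.8, 0.3, 0.3]
opening: 0.999
finger_force: 0.0
```

>>> arm_command(steps=[100,0,0,0,-1,100,0,0,0,-1,100,0,0,0,-1,100,0,0,0,-1,100,0,0,0,-1,100,0,0,0,-1,100,0,0,0,-1,100,0,0,0,-1])

```text
time: 1.48
eef_pos: [0.2199, -0.6379, 0.2307]
tcp_rot: [0.567, 0.824, 0.0, -0.0]
contact_force: [0.2, 0.5, 0.3]
opening: 0.999
finger_force: 0.0
```

>>> arm_command(steps=[100,0.5,0.95,0,0,100,0.5,0.95,0,0,100,0.5,0.95,0,0,100,0.5,0.95,0,0,100,0.5,0.95,0,0,100,0.5,0.95,0,0,100,0.5,0.95,0,0,100,0.5,0.95,0,0])

```text
time: 2.15
eef_pos: [0.3629, -0.4762, 0.2309]
tcp_rot: [0.569, 0.823, 0.0, -0.0]
contact_force: [0.2, 0.3, -0.4]
opening: 1.006
finger_force: 0.0
```

>>> arm_command(steps=[100,0.5,0.95,0,0,100,0.5,0.95,0,0,100,0.5,0.95,0,0,100,0.5,0.95,0,0,100,0.5,0.95,0,0,100,0.5,0.95,0,0,100,0.5,0.95,0,0,100,0.5,0.95,0,0])

```text
time: 2.82
eef_pos: [0.5053, -0.3156, 0.231]
tcp_rot: [0.569, 0.823, 0.0, -0.0]
contact_force: [1.0, 0.9, -0.4]
opening: 0.998
finger_force: 0.0
```

>>> arm_command(steps=[100,0.36,0.76,0.5,0,100,0.36,0.76,0.5,0,100,0.36,0.76,0.5,0,100,0.36,0.76,0.5,0,100,0.36,0.76,0.5,0,100,0.36,0.76,0.5,0,100,0,0,0,0,100,0,0,0,0])

```text
time: 3.48
eef_pos: [0.5919, -0.225, 0.1548]
tcp_rot: [0.568, 0.823, -0.0, -0.001]
contact_force: [-0.3, -0.2, 0.2]
opening: 1.003
finger_force: 0.0
```

```bash
cat > w.py <<'E'
from m1 import *
s=ctrl.get_state();w,k=snap("wrist");cv2.imwrite("pics/wrist1.png",w)
M=R.from_quat(s["tcp_rot"]).as_matrix();p=s["eef_pos"];print(p.round(4))
h=cv2.cvtColor(w,cv2.COLOR_BGR2HSV).astype(int)
mk=((h[...,1]<45)&(h[...,2]>150)).astype(np.uint8)
n,l,st,c=cv2.connectedComponentsWithStats(mk)
for i in range(1,n):
    if st[i,4]>150:
        q=onz(k,*c[i],.030,True);print(c[i].round(1),st[i],q.round(4),"tool mm",(M.T@(q-p)*1000).round(1))
E
python3 w.py
```

```text
[ 0.5919 -0.225   0.1548]
[341.4  28.1] [ 310    0   60   64 1098] [ 0.5532 -0.0785  0.03  ] tool mm [150.4  16.1 125.1]
[392.5 207.8] [    0     0   640   401 69968] [ 0.6367 -0.1885  0.03  ] tool mm [ 17.9  55.1 124.7]
[274.2  54.4] [ 244   27   62   58 1241] [ 0.5155 -0.1141  0.03  ] tool mm [130.5 -31.8 125.2]
[40.4 76.1] [ 32  58  20  30 174] [ 0.3146 -0.179   0.03  ] tool mm [ 141.2 -242.7  125.6]
[69.9 92.5] [ 60  82  24  22 173] [ 0.3555 -0.186   0.03  ] tool mm [ 120.1 -206.9  125.5]
[  4.5 107.7] [  0  88  13  41 182] [ 0.2745 -0.216   0.03  ] tool mm [ 120.8 -293.3  125.7]
[ 86.  254.5] [ 78 244  18  22 182] [ 0.4075 -0.317   0.03  ] tool mm [ -20.9 -204.8  125.2]
[609.7 349. ] [581 310  59  82 945] [ 0.9451 -0.2342  0.03  ] tool mm [-134.3  327.1  123.8]
[407.2 357.8] [ 384  313   50  100 2645] [ 0.7055 -0.3045  0.03  ] tool mm [-114.9   78.1  124.4]
[628.1 379.2] [613 348  27  54 969] [ 1.0241 -0.2633  0.03  ] tool mm [-189.6  390.7  123.6]
[139.2 445.1] [117 421  44  48 629] [ 0.4891 -0.5347  0.03  ] tool mm [-253.3 -205.8  124.7]
[119.2 468.4] [104 453  32  27 270] [ 0.4649 -0.6059  0.03  ] tool mm [-311.2 -253.8  124.7]
```

View pics/wrist1.png

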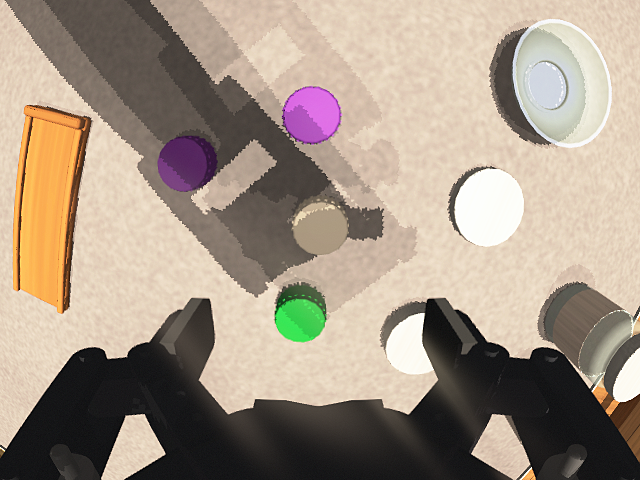

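The wrist view shows the white cap, in the arm's shadow, at about (320,228), between purple (312,115) and green (300,313). I'll measure its circle.

```bash
cat > w2.py <<'E'
from m1 import *
s=ctrl.get_state();k=ctrl.camera_model("wrist");w=cv2.imread("pics/wrist1.png")
M=R.from_quat(s["tcp_rot"]).as_matrix();p=s["eef_pos"]
h=cv2.cvtColor(w,cv2.COLOR_BGR2HSV).astype(int);print("hsv",h[228,320],h[240,310],h[228,270],h[275,320])
c=cv2.HoughCircles(cv2.medianBlur(cv2.cvtColor(w,cv2.COLOR_BGR2GRAY),3)[180:280,270:380],cv2.HOUGH_GRADIENT,1,40,param1=80,param2=10,minRadius=22,maxRadius=34);print(c)
mk=(w.max(2)>115)&(w.max(2)<200);l=cv2.connectedComponents(mk.astype(np.uint8),connectivity=4)[1]
m=(l==l[232,318]);m=cv2.morphologyEx(m.astype(np.uint8),cv2.MORPH_OPEN,np.ones((15,15)));ys,xs=np.nonzero(m);print(len(xs),xs.min(),xs.max(),ys.min(),ys.max(),xs.mean(),ys.mean())
for u,v in((320.5,228),(c[0,0,0]+270,c[0,0,1]+180)):
    q=onz(k,u,v,.030,True);print(q.round(4),"tool mm",(M.T@(q-p)*1000).round(1),"diam",[ (np.linalg.norm(onz(k,u+27,v,.03,True)-onz(k,u-27,v,.03,True))*1000).round(1)])
E
python3 w2.py
```

```text
hsv [ 17  63 171] [ 18  63 170] [12 46 95] [ 14  49 207]
[[[50.5 47.5 27.8]]]
1889 296 346 211 253 321.8173636844891 231.70937003705663
[ 0.5926 -0.2237  0.03  ] tool mm [  1.9   1.4 126. ] diam [np.float64(40.5)]
[ 0.5925 -0.2234  0.03  ] tool mm [  2.3   1.4 126. ] diam [np.float64(40.5)]
```

The cap measures (0.5925,-0.2235), which agrees with the static views: a shift of +2, +1.4 mm in the tool frame. Descending.

>>> arm_command(steps=[100,0.08,0.05,1,0,100,0,0,1,0,100,0,0,1,0,80,0,0,1,0,80,0,0,0.9,0,80,0,0,0.6,0,80,0,0,0.4,0,80,0,0,0,0])

```text
time: 4.2
eef_pos: [0.5914, -0.2238, 0.0071]
tcp_rot: [0.569, 0.822, -0.0, -0.002]
contact_force: [-0.0, 1.0, 0.1]
opening: 0.8
finger_force: 0.0
```

>>> arm_command(steps=[65,0,0,0.1,0,65,0,0,0,0,65,0,0,0,0])

```text
time: 4.45
eef_pos: [0.5939, -0.2244, 0.008]
tcp_rot: [0.569, 0.823, 0.0, 0.001]
contact_force: [0.1, -0.3, -1.0]
opening: 0.654
finger_force: 0.0
```

>>> arm_command(steps=[60,0,0,0.1,0,60,0,0,0.1,0,60,0,0,0,0])

```text
time: 4.7
eef_pos: [0.5927, -0.2236, 0.0012]
tcp_rot: [0.569, 0.823, -0.0, -0.0]
contact_force: [-0.3, 0.7, 0.1]
opening: 0.597
finger_force: 0.0
```

>>> arm_command(steps=[0,0,0,0,0,0,0,0,0,0,0,0,0,0,0,0,0,0,0,0,0,0,0,0,0], squeeze=80)

```text
time: 5.12
eef_pos: [0.5932, -0.2239, 0.0017]
tcp_rot: [0.569, 0.823, 0.0, 0.0]
contact_force: [0.1, 0.5, 1.3]
opening: 0.473
finger_force: 80.8
```

Gripped (opening 0.473 ≈ 40 mm, 81 N). Lifting and carrying to the vial.

>>> arm_command(steps=[0,0,0,-0.4,0,0,0,0,-0.8,0,0,0,0,-1,0,0,0,0,-1,0,0,0,0,-1,0,0,0,0,-1,0,0,0,0,-0.8,0,0,0,0,-0.4,0])

```text
time: 5.78
eef_pos: [0.594, -0.2244, 0.1653]
tcp_rot: [0.569, 0.823, 0.0, 0.003]
contact_force: [0.5, 0.1, 0.9]
opening: 0.472
finger_force: 80.5
```

```bash
cat > to.py <<'E'
from m1 import *
import sys
P=[];
for _ in range(1): s=ctrl.get_state()
M=R.from_quat(s["tcp_rot"]).as_matrix();p=s["eef_pos"];g=np.array([float(a) for a in sys.argv[1:4]])
print(p.round(4),"tool mm",(M.T@(g-p)*1000).round(1),"units",(M.T@(g-p)/.025).round(2),s["opening"],s["contact_force"].round(1))
E
python3 to.py .552 .1955 .165
```

```text
[ 0.594  -0.2244  0.1653] tool mm [407.6 109.1  -0.9] units [16.3   4.36 -0.04] 0.4721020150927652 [0.5 0.1 0.9]
```

>>> arm_command(steps=[0,0.5,0.2,0,0,0,0.9,0.3,0,0,0,0.9,0.3,0,0,0,0.9,0.3,0,0,0,0.9,0.3,0,0,0,0.9,0.3,0,0,0,0.9,0.3,0,0,0,0.9,0.3,0,0])

```text
time: 6.45
eef_pos: [0.5848, -0.042, 0.159]
tcp_rot: [0.569, 0.823, -0.001, -0.002]
contact_force: [0.5, -0.8, -0.6]
opening: 0.476
finger_force: 80.5
```

>>> arm_command(steps=[0,0.9,0.3,0,0,0,0.9,0.3,0,0,0,0.9,0.3,0,0,0,0.9,0.3,0,0,0,0.9,0.3,0,0,0,0.9,0.3,0,0,0,0.9,0.2,0,0,0,0.4,0,0,0])

```text
time: 7.12
eef_pos: [0.5721, 0.133, 0.1591]
tcp_rot: [0.568, 0.823, -0.001, -0.002]
contact_force: [0.1, 0.8, -1.0]
opening: 0.468
finger_force: 80.5
```

>>> arm_command(steps=[0,0,0,0,0,0,0,0,0,0,0,0,0,0,0])

```text
time: 7.37
eef_pos: [0.5739, 0.1292, 0.1607]
tcp_rot: [0.569, 0.822, -0.001, -0.0]
contact_force: [0.6, -0.2, -0.3]
opening: 0.473
finger_force: 80.5
```

```bash
cat > look.py <<'E'
from h import *
import sys
t=sys.argv[1];s=ctrl.get_state()
for n in("wrist","side","scene"):
    im,k=snap(n);cv2.imwrite(f"pics/{n}{t}.png",im);np.savez(f"pics/{n}{t}.npz",**k)
np.savez(f"pics/s{t}.npz",**s)
E
python3 look.py 2
python3 to.py .552 .1955 .165
python3 - <<'E'
from h import *
w=cv2.imread("pics/wrist2.png");a=cv2.imread("pics/side2.png");b=cv2.imread("pics/scene2.png")
O=np.zeros((600,800,3),np.uint8);O[:360,:480]=cv2.resize(w,(480,360));O[:400,480:800]=cv2.resize(a[130:255,240:340],(320,400));O[360:600,:480]=cv2.resize(b[200:300,260:460],(480,240));cv2.imwrite("pics/m2.png",O)
E
```

```text
[0.5744 0.1289 0.1613] tool mm [70.2  2.5 -3.8] units [ 2.81  0.1  -0.15] 0.47413875645628006 [ 0.5  0.2 -0.4]
```

View pics/m2.png

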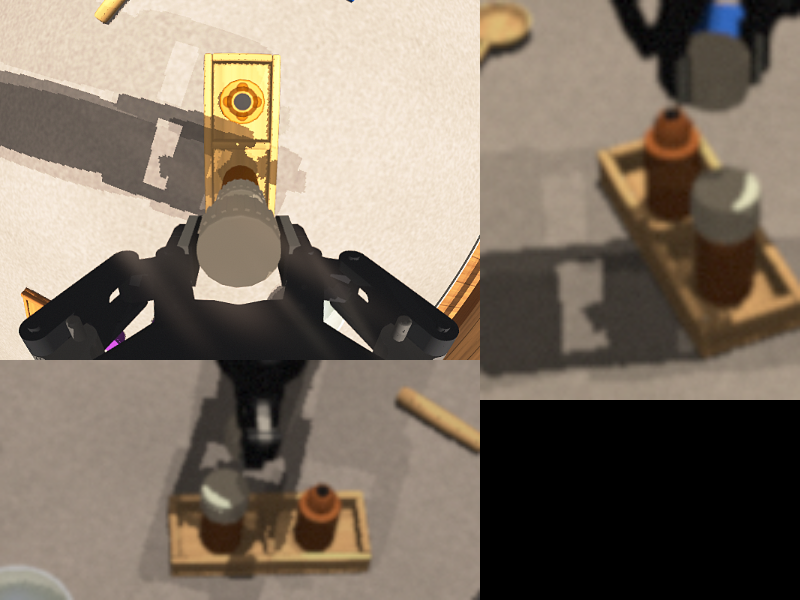

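The wrist view shows the mouth at about (323,136) and the held cap's top at about (317,333), upright between the pads. I'll measure both precisely.

```bash
cat > w3.py <<'E'
from m1 import *
s=dict(np.load("pics/s2.npz"));k=dict(np.load("pics/wrist2.npz"));w=cv2.imread("pics/wrist2.png")
M=R.from_quat(s["tcp_rot"]).as_matrix();p=s["eef_pos"]
g=cv2.medianBlur(cv2.cvtColor(w,cv2.COLOR_BGR2GRAY),3)
def rep(n,u,v,z):
    q=onz(k,u,v,z,True);print(n,np.round((u,v),1),q.round(4),"tool mm",(M.T@(q-p)*1000).round(1))
def hough(x0,y0,x1,y1,a,b,p1=80):
    c=cv2.HoughCircles(g[y0:y1,x0:x1],cv2.HOUGH_GRADIENT,1,100,param1=p1,param2=8,minRadius=a,maxRadius=b)[0,0];print(c);return c[0]+x0,c[1]+y0
h=cv2.cvtColor(w,cv2.COLOR_BGR2HSV).astype(int)
hole=(h[...,1]<90)&(h[...,2]<170);hole=hole[115:158,300:346].astype(np.uint8)
n,l,st,c=cv2.connectedComponentsWithStats(hole);i=1+np.argmax(st[1:,4]);print(st[i]);rep("hole",c[i][0]+300,c[i][1]+115,.086)
rep("houghmouth",*hough(290,100,356,170,8,18),.086)
rep("houghshoulder",*hough(280,95,366,180,24,36),.066)
for z in(0.0285,):rep("captop",*hough(250,270,390,400,45,65),p[2]+z)
cv2.imwrite("pics/cr3.png",np.hstack([cv2.resize(w[90:185,270:375],(400,362)),cv2.resize(w[260:400,240:395],(400,362))]))
E
python3 w3.py
```

```text
[ 12  10  23  22 386]
hole [322.9 135.2] [0.5509 0.1962 0.086 ] tool mm [70.8  2.3 74.7]
[36.5 35.5 17.4]
houghmouth [326.5 135.5] [0.5529 0.1968 0.086 ] tool mm [70.6  4.4 74.7]
[42.5 41.5 28.6]
houghshoulder [322.5 136.5] [0.5513 0.1954 0.066 ] tool mm [69.9  2.3 94.7]
[68.5 77.5 60.8]
captop [318.5 347.5] [0.5745 0.1263 0.1892] tool mm [ -3.   -0.4 -28.5]
```

View pics/cr3.png

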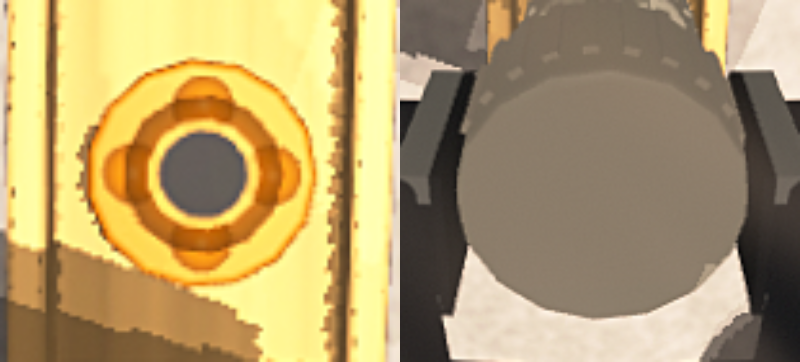

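Hough's cap circle is off: in the crop the cap top spans columns 262.5–374.4 and rows 287–383. I'll project those edge points instead.

Run:
```python
from h import *
s=dict(np.load("pics/s2.npz"));k=dict(np.load("pics/wrist2.npz"))
M=R.from_quat(s["tcp_rot"]).as_matrix();p=s["eef_pos"]
for dz in(.026,.0285,.031):
    q=np.array([M.T@(onz(k,u,v,p[2]+dz,True)-p)*1000 for u,v in((262.5,335),(374.4,335),(318.5,383),(318.5,287))]);print(dz,q.round(1).tolist(),"c",(q[2]+q[3])[0]/2,(q[0]+q[1])[1]/2)
```

```text
0.026 [[0.5, -21.0, -26.0], [0.6, 20.1, -26.0], [-21.6, -0.4, -26.0], [20.1, -0.5, -26.0]] c -0.7559764093005832 -0.4365755515088843
0.0285 [[2.0, -20.6, -28.5], [2.1, 19.7, -28.5], [-19.7, -0.4, -28.5], [21.2, -0.5, -28.5]] c 0.7780123384617372 -0.444504047730808
0.031 [[3.6, -20.2, -31.0], [3.6, 19.2, -31.0], [-17.7, -0.4, -31.0], [22.3, -0.5, -31.0]] c 2.312001086224031 -0.4524325439527832
```

Cap centre is at tool (≈0, −0.4) mm and the mouth at (70.5, 2.3) mm, so I shift (70.5, 2.7) and lower to just above the neck.

>>> arm_command(steps=[0,0.6,0.11,0,0,0,0.8,0,0,0,0,0.8,0,0,0,0,0.6,0,0,0,0,0,0,0.8,0,0,0,0,0.8,0,0,0,0,0.6,0,0,0,0,0,0])

```text
time: 8.18
eef_pos: [0.5496, 0.1953, 0.1025]
tcp_rot: [0.569, 0.822, -0.003, -0.002]
contact_force: [0.0, -0.2, -1.4]
opening: 0.475
finger_force: 80.6
```

>>> arm_command(steps=[0,0,0,0,0,0,0,0,0,0])

```text
time: 8.35
eef_pos: [0.553, 0.196, 0.1074]
tcp_rot: [0.569, 0.822, 0.001, 0.001]
contact_force: [0.3, 0.1, -0.7]
opening: 0.472
finger_force: 80.6
```

```bash
python3 look.py 3
python3 to.py .5515 .196 .0677
python3 - <<'E'
from h import *
a=cv2.imread("pics/side3.png");b=cv2.imread("pics/scene3.png")
O=np.hstack([cv2.resize(a[130:220,250:340],(400,400),interpolation=2),cv2.resize(b[215:305,345:435],(400,400),interpolation=2)]);cv2.imwrite("pics/m3.png",O)
E
```

```text
[0.5532 0.1964 0.108 ] tool mm [ 0.3 -1.8 40.3] units [ 0.01 -0.07  1.61] 0.4723777223138789 [ 0.1  0.2 -0.6]
```

View pics/m3.png

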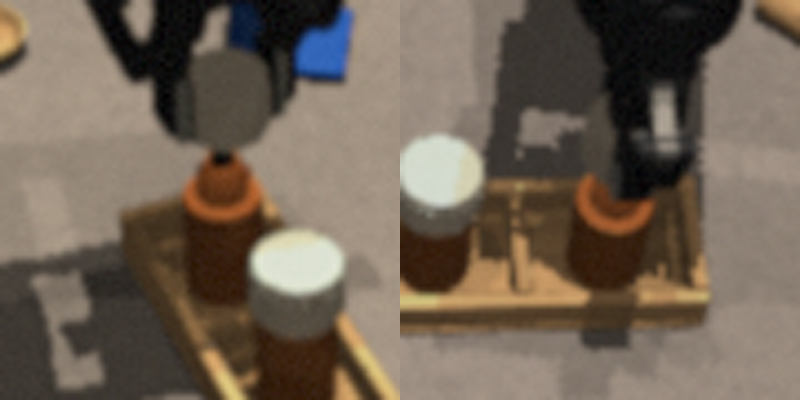

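Run:
```python
from h import *
P=[]
for i in range(6):
    ctrl.read_camera("side");P.append(ctrl.get_state()["eef_pos"])
p=np.mean(P,0);print("mean",p.round(4),np.std(P,0).round(4))
k=dict(np.load("pics/side3.npz"));a=cv2.imread("pics/side3.png")
pr=lambda q:cv2.projectPoints(np.array([q],float),k["rvec"],k["tvec"],k["intrinsics"],None)[0].ravel()
for q in([*p[:2],p[2]+.0133],[*p[:2],.086],[*p[:2],.066],[.5515,.196,.086],[.5515,.196,.066],[.5535,.196,.066]): print(np.round(q,4),pr(q).round(2))
print("crop px->",250+230/4.444,250+223/4.444)
for v in (148,152,156,160,176,180,184,188):print(v,[tuple(x) for x in a[v,284:318,::-1].astype(int).tolist()][::3])
```

```text
mean [0.5525 0.1965 0.1072] [0.0003 0.     0.0004]
[0.5525 0.1965 0.1205] [299.81 152.73]
[0.5525 0.1965 0.086 ] [299.95 165.58]
[0.5525 0.1965 0.066 ] [300.03 172.76]
[0.5515 0.196  0.086 ] [299.48 165.74]
[0.5515 0.196  0.066 ] [299.57 172.92]
[0.5535 0.196  0.066 ] [300.51 172.89]
crop px-> 301.7551755175518 300.1800180018002
148 [(62, 56, 49), (14, 16, 17), (38, 36, 32), (69, 60, 52), (81, 74, 62), (80, 73, 61), (81, 74, 61), (83, 75, 62), (82, 75, 63), (35, 32, 28), (42, 40, 33), (121, 108, 98)]
152 [(97, 86, 77), (10, 9, 8), (54, 52, 46), (54, 48, 43), (81, 73, 62), (79, 71, 60), (82, 75, 63), (83, 73, 62), (81, 73, 62), (43, 40, 34), (74, 69, 61), (156, 142, 126)]
156 [(140, 125, 112), (11, 9, 8), (53, 50, 47), (51, 45, 38), (81, 73, 61), (82, 75, 62), (84, 77, 65), (84, 77, 65), (79, 73, 60), (99, 90, 79), (152, 137, 122), (163, 147, 131)]
160 [(151, 135, 121), (114, 103, 92), (59, 55, 48), (54, 50, 42), (80, 73, 59), (85, 77, 66), (84, 76, 66), (80, 73, 60), (102, 93, 81), (163, 148, 130), (163, 149, 130), (159, 144, 127)]
176 [(109, 86, 59), (97, 74, 48), (77, 58, 36), (157, 86, 40), (138, 76, 35), (117, 63, 28), (134, 73, 35), (165, 89, 43), (111, 71, 39), (184, 145, 101), (150, 135, 121), (156, 140, 124)]
180 [(65, 49, 30), (67, 52, 31), (61, 46, 29), (47, 24, 9), (58, 31, 10), (71, 37, 15), (74, 44, 22), (58, 32, 12), (55, 29, 17), (84, 61, 37), (128, 111, 93), (152, 137, 122)]
184 [(68, 52, 31), (91, 69, 45), (87, 64, 40), (49, 29, 14), (56, 34, 14), (57, 31, 14), (60, 36, 15), (55, 30, 10), (138, 129, 107), (215, 210, 174), (221, 216, 179), (220, 220, 186)]
188 [(77, 59, 37), (64, 48, 28), (70, 53, 36), (48, 25, 12), (52, 28, 14), (51, 27, 10), (52, 29, 9), (72, 59, 48), (225, 231, 212), (220, 226, 210), (221, 227, 213), (220, 226, 210)]
```

Alignment agrees within about 1 mm, so I'll descend and watch the forces.

>>> arm_command(steps=[0,0,0,0.3,0,0,0,0,0.3,0,0,0,0,0.2,0,0,0,0,0.1,0,0,0,0,0,0], squeeze=110)

```text
time: 9.22
eef_pos: [0.551, 0.1963, 0.0822]
tcp_rot: [0.569, 0.823, -0.001, -0.001]
contact_force: [-0.2, -0.6, -1.7]
opening: 0.465
finger_force: 110.6
```

>>> arm_command(steps=[0,0,0,0.1,0,0,0,0,0,0,0,0,0,0,0])

```text
time: 9.47
eef_pos: [0.5521, 0.1965, 0.0814]
tcp_rot: [0.569, 0.823, 0.0, 0.0]
contact_force: [0.6, -0.1, -0.1]
opening: 0.466
finger_force: 110.6
```

>>> arm_command(steps=[0,0,0,0.1,0,0,0,0,0,0,0,0,0,0,0])

```text
time: 9.72
eef_pos: [0.5521, 0.1963, 0.079]
tcp_rot: [0.569, 0.823, -0.0, 0.0]
contact_force: [0.0, -0.4, 0.2]
opening: 0.463
finger_force: 111.0
```

>>> arm_command(steps=[0,0,0,0.08,0,0,0,0,0,0,0,0,0,0,0])

```text
time: 9.97
eef_pos: [0.5521, 0.1958, 0.0782]
tcp_rot: [0.568, 0.823, -0.001, 0.0]
contact_force: [-3.6, -3.4, 6.2]
opening: 0.467
finger_force: 111.8
```

Contact at the nubs, with a lateral push towards (−x,−y), so I'll nudge that way by about 0.8 mm.

>>> arm_command(steps=[0,-0.02,-0.03,0,0,0,0,0,0,0,0,0,0,0,0])

```text
time: 10.22
eef_pos: [0.552, 0.1956, 0.0783]
tcp_rot: [0.569, 0.823, 0.0, 0.0]
contact_force: [-2.1, -2.1, 5.1]
opening: 0.462
finger_force: 111.6
```

>>> arm_command(steps=[0,0,0,0.05,0,0,0,0,0,0,0,0,0,0,0])

```text
time: 10.47
eef_pos: [0.5522, 0.1957, 0.078]
tcp_rot: [0.569, 0.823, 0.0, 0.0]
contact_force: [-4.3, -2.2, 10.0]
opening: 0.467
finger_force: 112.3
```

>>> arm_command(steps=[0,0,-0.04,0,0,0,0,0,0,0,0,0,0,0,0])

```text
time: 10.72
eef_pos: [0.5519, 0.1956, 0.0781]
tcp_rot: [0.569, 0.823, 0.001, 0.001]
contact_force: [-2.2, -1.3, 9.0]
opening: 0.468
finger_force: 112.0
```

>>> arm_command(steps=[0,0,0,0.06,0,0,0,0,0,0,0,0,0,0,0])

```text
time: 10.97
eef_pos: [0.5522, 0.1957, 0.0778]
tcp_rot: [0.569, 0.823, 0.001, 0.001]
contact_force: [-4.6, -0.9, 12.7]
opening: 0.469
finger_force: 112.6
```

>>> arm_command(steps=[0,0,-0.05,0,0,0,0,0,0.06,0,0,0,0,0,0,0,0,0,0,0])

```text
time: 11.3
eef_pos: [0.5524, 0.1956, 0.0774]
tcp_rot: [0.569, 0.823, 0.002, 0.002]
contact_force: [-3.4, -0.6, 14.8]
opening: 0.466
finger_force: 112.8
```

>>> arm_command(steps=[0,0,0,0.08,0,0,0,0,0,0,0,0,0,0,0])

```text
time: 11.55
eef_pos: [0.5522, 0.1956, 0.0745]
tcp_rot: [0.569, 0.823, 0.002, 0.002]
contact_force: [-0.9, -0.0, 7.3]
opening: 0.464
finger_force: 112.0
```

>>> arm_command(steps=[0,0,0,0.08,0,0,0,0,0.08,0,0,0,0,0,0,0,0,0,0,0])

```text
time: 11.88
eef_pos: [0.551, 0.1953, 0.0678]
tcp_rot: [0.569, 0.822, 0.002, 0.001]
contact_force: [2.7, 1.0, 5.1]
opening: 0.466
finger_force: 112.7
```

>>> arm_command(steps=[0,0,0,0.08,0,0,0,0,0.08,0,0,0,0,0,0,0,0,0,0,0])

```text
time: 12.22
eef_pos: [0.5511, 0.1954, 0.0677]
tcp_rot: [0.569, 0.823, 0.001, 0.001]
contact_force: [-7.0, -0.7, 22.9]
opening: 0.466
finger_force: 115.3
```

It clicked and stopped dead at TCP z 0.0677, the predicted home height, with 23 N. I'll add a little push and verify by camera.

>>> arm_command(steps=[0,0,-0.04,0.06,0,0,0,0,0,0,0,0,0,0,0,0,0,0,0,0])

```text
time: 12.55
eef_pos: [0.5511, 0.1953, 0.0677]
tcp_rot: [0.569, 0.823, 0.001, 0.001]
contact_force: [-8.0, -0.9, 27.1]
opening: 0.464
finger_force: 115.6
```

```bash
python3 look.py 4
python3 to.py .5515 .196 .0677
python3 - <<'E'
from h import *
a=cv2.imread("pics/side4.png");b=cv2.imread("pics/scene4.png")
O=np.hstack([cv2.resize(a[130:220,250:340],(400,400),interpolation=2),cv2.resize(b[215:305,345:435],(400,400),interpolation=2)]);cv2.imwrite("pics/m4.png",O)
E
```

```text
[0.5511 0.1953 0.0677] tool mm [ 0.5  0.6 -0. ] units [ 0.02  0.03 -0.  ] 0.470231161663182 [-7.1 -1.6 27.3]
```

View pics/m4.png

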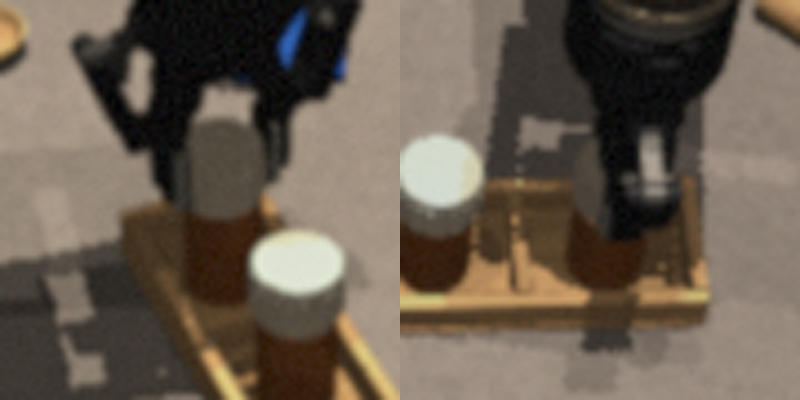

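The side view shows the cap level and seated on the body, with its rim at about crop (222,218) and no neck or orange shoulder visible, the same as the closed vial. The push is steady at 27 N. Handing in.

```bash
python3 -c "
from plant import ctrl
print(ctrl.sign_off())"
```

```text
the job is handed in; nothing more can be done
None
```

The white cap is clicked fully home on the open vial, still gripped and pressed down with about 27 N; the arm met nothing but the cap and vial, and the job was handed in at about 13 s of the 45 s limit.

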